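# Seat the filter grille in the bench filter base

### The job

Put the longer of the two metal grilles back into the low filter base: hold it by its handle, tilt it so that its plain edge goes under the dark lip at the far side of the base, then lower the edge with the turned-up rim until the grille lies flat in the recess, and let go. Leave the shorter grille, the small beaker and the stopper where they are.

Things in the scene. Friction and masses are not known exactly. Their poses are not given: they have to be found in the camera images.
- grille: Longer slotted aluminium grille, 110 (x) x 90 (y) x 6 mm, 0.18 kg, loose, flat on the bench. Origin: centre of underside; z up; +x towards its plain edge (starts away from the robot). Bridge handle across the middle (x=0): bar 12 mm thick in x, 88 long in y, 38 to 54 mm above the underside, free below but for end posts; pinch it with the fingers closing along x.
- grille_edge (a point): On the longer grille, the middle of the plain edge's lower corner: 55 mm along +x from the grille's origin, level with the underside; same axes. This edge goes under the lip. The opposite edge (-x) has a thin rim turned up to 18 mm above the underside, too tall for the lip.
- filter_base: Grey housing, fixed, 150 (x) x 134 (y) mm. Origin on the bench under the recess centre; z up; +x to the lip, away from the robot. Recess 122 x 110 mm; ledge all round, 30 mm up, carries the grille; walls 42 mm high. Dark lip, 47 to 51 mm up, covers the recess from x=39 mm to the far wall at x=61: 17 mm gap over the ledge, so the grille enters only tilted (about 15 deg), plain edge first.
- short_grille: Shorter grille, to be left alone: same make, handle and width, but 76 (x) x 90 (y) mm; flat on the bench, may have swapped places with the longer one. Origin: centre of its underside. Nearer the robot stand a small clear beaker (50 mm across, 59 tall) and a grey rubber stopper (28 mm across, 22 tall).
Things that resemble listed ones, but are neither listed nor needed, are in the scene too. Leave any red look-alike of the grille alone.

How it is judged:
By the outcome, as a careful person would: the job done as asked, in the order asked, and still so for the second after the job is handed in, with the robot touching nothing.
It also fails if it takes over 40 s, if anything falls off the work surface, if the arm or the gripper's body presses on something with over 40 N, if the wrist force passes 120 N, or if a joint passes its speed limit or range.

### The arm

A 7-joint arm with a two-finger parallel gripper is mounted at the origin on the work surface; the furniture and walls round the work are solid. World frame = base frame: x ahead of the robot, y to its left, z up, the work surface at z = 0. Lengths are in mm, angles in rad, forces in N, time in s.
With the tool pointing down it reaches from about 400 to 900 mm from the base axis. Payload 5.5 kg.
Tool frame: the origin (TCP) lies at the very end of the fingers, on their centre line; the grasp point (between the pads) lies 19 mm behind it (ctrl.grip_point_offset is the y of the grasp point in the tool frame, in mm); y points along the fingers, z is the direction in which the jaws open and shut, and the axes are right-handed (so a half turn about y gives the same grasp; the last joint's range is limited). The gripper opens to 85 mm and grips with 20 to 120 N. Pads are 22 mm wide; open, the fingers measure 114 mm over their backs; the gripper's body (76 mm by 85 mm) begins 54 mm behind the grasp point. The pads swing forward as they close: fully open they stand 13 mm farther back than shut.
Start: joints at [1.6, 0.501, -0.427, 1.55, 0.221, 1.138, -0.21], TCP at [150.623, -632.307, 231.31] pointing down, gripper open.
Joint ranges: [-2.88, 2.88], [-0.31, 2.03], [-1.54, 1.56], [0.2, 2.42], [-1.41, 4.55], [0.19, 2.02], [-2.57, 2.57]. Speed limits (rad/s): [2.57, 2.57, 3.14, 3.14, 3.14, 3.14, 3.14].

### API

Orientations are given as a 3x3 rotation matrix whose columns are the frame's x, y, z axes.
In Python, from cell import ctrl, optics gives the robot as it stands.
- The arm moves only by the tool carry_out, never from a script. Its argument "targets" is a list that holds one entry, the list of rows, each a list of 7 numbers: the shift along the tool's x, y, z in m, then the turn, a rotation vector about the tool's x, y, z in rad, then the closure in counts, from 0 (fully open) to 255 (shut). A call has 1 to 12 rows; each row is the pose to reach, as a shift and turn from the pose commanded when the call began, along the tool's axes at that moment; what a row does not reach only later rows make up. A row lasts 1/12 s, in which the tool goes at most 41.7 mm and 7.16 degrees, less where a joint would pass 70% of its speed; a pose out of reach is approached as far as the arm can. A call with a gripper value outside its range is refused whole. The fingers move at their own pace and stop on an object; "grip_force" is the grip in N (left out, the last holds). Time passes only in rows, so rows that repeat a pose let the fingers close. It gives the time, the measured TCP pose, the force and the opening at its end, in the units of the state.
- ctrl.get_obs(): the state, without advancing time (a new reading comes with each control period).
- optics.read_camera(name): name is "scene" or "top"; returns a dict with "image" (420x560x3 uint8, red, green, blue), "K" (3x3 intrinsics, pixels), "distortion" ([k1, k2, p1, p2, k3] as OpenCV has them; the pictures are not rectified), "pose" (4x4, takes a point from camera to world coordinates). Camera axes: x right, y down, z forward; pixel columns grow to the right and rows downward; lengths in mm; the calibration is good to about 2 mm. A picture is of the moment at which its call begins. There is no depth.
- ctrl.job_done(): hands the job in, once; it reports no verdict.
The state is a dict: "t": time; "joint_pos": joint angles; "joint_velocities": joint speeds; "joint_torque": joint torques, N m; "position": TCP position; "ee_rot": TCP orientation; "wrist_force": force on the tool from outside, world axes, zero at the start; "wrist_torque": the same for the moment, N m; "finger_gap": opening from 0.0 (shut) to 1.0 (fully open).
Only numpy, scipy, OpenCV 4.12 (cv2) and the standard library are available. Lean on these libraries where they do the work, as an engineer would, in place of code of your own. Each camera call takes 0.05 s, during which the arm holds its last target.

## Working session

There is one attempt and no reset: what is moved stays moved. The work goes in short steps, Python scripts to look and compute and a tool call to move; the robot and the scene stay as the last step left them, time stands still between calls to the robot, and variables do not carry over. Pictures are saved under pics/ and viewed, and the job is handed in when it is done.

Besides the shell and the picture viewer there is one more tool, called after "Call:" as a command line: name --argument value ..., lists and objects as JSON in quotes. carry_out: Moves the arm, as the interface text tells. Its arguments: {"type":"object","properties":{"targets":{"type":"array"},"grip_force":{"type":"number"}},"required":["targets"]}

```bash
ls; mkdir -p pics; cat > h.py <<'E'
import numpy as np, cv2
from cell import ctrl, optics
def save(name,fn):
    c=optics.read_camera(name); cv2.imwrite('pics/'+fn,c['image'][:,:,::-1]); return c
def px2plane(c,pts,z):
    p=np.asarray(pts,float).reshape(-1,1,2)
    u=cv2.undistortPoints(p,np.array(c['K']),np.array(c['distortion'])).reshape(-1,2)
    T=np.array(c['pose']); d=np.c_[u,np.ones(len(u))]@T[:3,:3].T; o=T[:3,3]
    return o+d*((z-o[2])/d[:,2])[:,None]
def proj(c,P):
    T=np.linalg.inv(np.array(c['pose'])); 
    r,_=cv2.Rodrigues(T[:3,:3]); 
    return cv2.projectPoints(np.asarray(P,float).reshape(-1,1,3),r,T[:3,3],np.array(c['K']),np.array(c['distortion']))[0].reshape(-1,2)
E
python3 - <<'E'
from h import *
for n in('scene','top'):
    c=save(n,n+'0.png'); print(n,np.round(c['pose'],3).tolist(),np.round(c['K'],1).tolist())
s=ctrl.get_obs(); print(s)
E
```

```text
pics
scene [[0.624, -0.414, 0.663, -366.617], [-0.781, -0.332, 0.529, -642.84], [0.002, -0.848, -0.531, 695.73], [0.0, 0.0, 0.0, 1.0]] [[464.5, 0.0, 273.8], [0.0, 464.5, 208.2], [0.0, 0.0, 1.0]]
top [[-0.024, -0.997, 0.079, 388.921], [-0.999, 0.026, 0.029, 4.909], [-0.031, -0.078, -0.996, 944.343], [0.0, 0.0, 0.0, 1.0]] [[400.5, 0.0, 282.0], [0.0, 400.5, 208.2], [0.0, 0.0, 1.0]]
{'t': 0.1, 'joint_pos': array([ 1.6001995 ,  0.50174643, -0.4268095 ,  1.55135386,  0.2208098 ,
        1.13830782, -0.21028844]), 'joint_velocities': array([-0.00035923, -0.00018086, -0.00071135, -0.00281368,  0.00229099,
       -0.00031193,  0.00226726]), 'joint_torque': array([-1.13411000e-02, -5.70812166e+01, -5.83898753e+00, -2.81745279e+01,
        1.03320953e-02,  5.58900108e-03, -1.49743829e-05]), 'position': array([ 150.40071428, -631.71185688,  230.36455603]), 'ee_rot': array([[-9.72778173e-01, -3.60154193e-04,  2.31737991e-01],
       [-2.31738266e-01,  1.72257514e-03, -9.72776649e-01],
       [-4.88365135e-05, -9.99998452e-01, -1.75914500e-03]]), 'wrist_force': array([-0.26400428, -0.89681501,  0.11491776]), 'wrist_torque': array([-0.00612742, -0.00061447,  0.00457224]), 'finger_gap': 1.0008960193596337}
```

View pics/scene0.png

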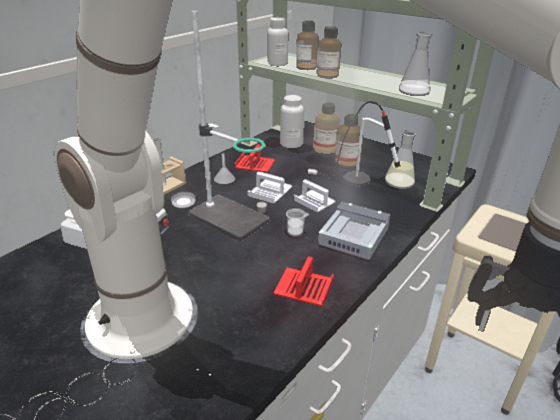

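View pics/top0.png

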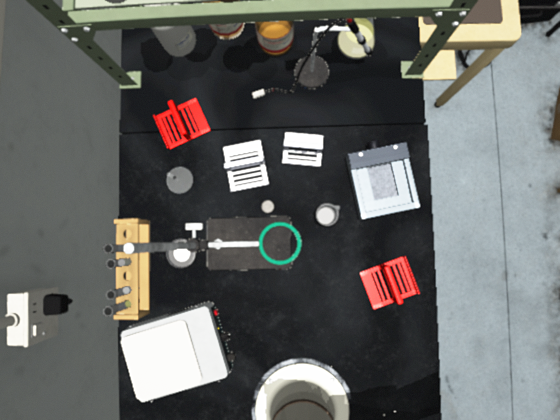

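The top view shows two light grilles, one at about (246,165) and one at (302,149). Red look-alikes are at (182,122) and (390,282), the base at (383,182), the beaker at (327,214) and the stopper at (267,207). The left light grille looks longer, so I'll crop in to check.

```bash
python3 - <<'E'
from h import *
c=optics.read_camera('top'); im=c['image'][:,:,::-1]
cr=im[115:225,210:430]; cv2.imwrite('pics/topcrop.png',cv2.resize(cr,None,fx=3.6,fy=3.6,interpolation=cv2.INTER_CUBIC))
s=optics.read_camera('scene'); im2=s['image'][:,:,::-1]
cr=im2[160:260,240:400]; cv2.imwrite('pics/scenecrop.png',cv2.resize(cr,None,fx=5,fy=5,interpolation=cv2.INTER_CUBIC))
np.savez('cams.npz',top=c['image'],scene=s['image'])
g=cv2.cvtColor(im,cv2.COLOR_BGR2GRAY)
m=(g>140).astype(np.uint8); m=cv2.morphologyEx(m,cv2.MORPH_CLOSE,np.ones((5,5)))
m[:, :210]=0;m[:125]=0;m[225:]=0;m[:,430:]=0
for k in cv2.findContours(m,cv2.RETR_EXTERNAL,cv2.CHAIN_APPROX_NONE)[0]:
    if cv2.contourArea(k)<150: continue
    r=cv2.minAreaRect(k); b=cv2.boxPoints(r); print(np.round(r[0]),np.round(r[1]),r[2]); print(b.round(1).tolist())
    for z in (0,6,42):
        P=px2plane(c,b,z); print(z,P[:,:2].round(0).tolist(),np.linalg.norm(np.diff(P,axis=0),axis=1).round(0))
E
```

```text
[326. 214.] [21. 21.] 8.130102157592773
[[314.6000061035156, 222.8000030517578], [317.5, 202.39999389648438], [338.3999938964844, 205.3000030517578], [335.5, 225.8000030517578]]
0 [[427.0, -43.0], [475.0, -52.0], [467.0, -101.0], [419.0, -92.0]] [49. 50. 49.]
6 [[427.0, -43.0], [475.0, -51.0], [466.0, -100.0], [419.0, -92.0]] [49. 49. 48.]
42 [[425.0, -41.0], [471.0, -49.0], [463.0, -96.0], [417.0, -88.0]] [47. 47. 47.]
[383. 181.] [67. 60.] 77.73522186279297
[[347.20001220703125, 154.39999389648438], [405.70001220703125, 141.60000610351562], [419.79998779296875, 206.6999969482422], [361.29998779296875, 219.39999389648438]]
0 [[588.0, -126.0], [615.0, -267.0], [459.0, -292.0], [432.0, -153.0]] [143. 159. 141.]
6 [[587.0, -125.0], [614.0, -265.0], [458.0, -290.0], [432.0, -152.0]] [143. 158. 141.]
42 [[579.0, -120.0], [605.0, -255.0], [456.0, -279.0], [430.0, -146.0]] [137. 152. 135.]
[244. 165.] [46. 41.] 78.69007110595703
[[220.0, 146.8000030517578], [260.0, 138.8000030517578], [269.0, 184.1999969482422], [229.0, 192.1999969482422]]
0 [[616.0, 179.0], [632.0, 82.0], [522.0, 62.0], [505.0, 158.0]] [ 98. 112.  97.]
6 [[614.0, 178.0], [631.0, 81.0], [521.0, 62.0], [504.0, 157.0]] [ 98. 112.  97.]
42 [[606.0, 171.0], [621.0, 78.0], [516.0, 60.0], [500.0, 151.0]] [ 94. 107.  93.]
[302. 149.] [39. 32.] 5.19442892074585
[[281.1000061035156, 162.89999389648438], [284.0, 130.89999389648438], [323.20001220703125, 134.5], [320.29998779296875, 166.5]]
0 [[572.0, 32.0], [650.0, 23.0], [638.0, -71.0], [561.0, -61.0]] [78. 95. 78.]
6 [[571.0, 32.0], [648.0, 23.0], [637.0, -70.0], [560.0, -61.0]] [78. 94. 78.]
42 [[564.0, 31.0], [638.0, 22.0], [627.0, -67.0], [553.0, -58.0]] [75. 90. 75.]
```

View pics/topcrop.png

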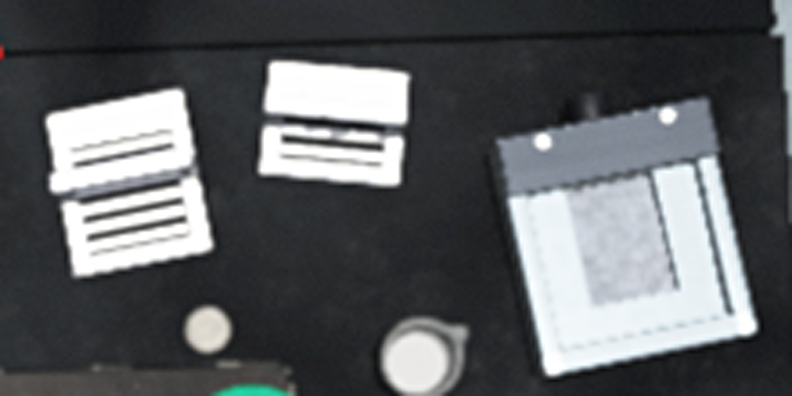

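View pics/scenecrop.png

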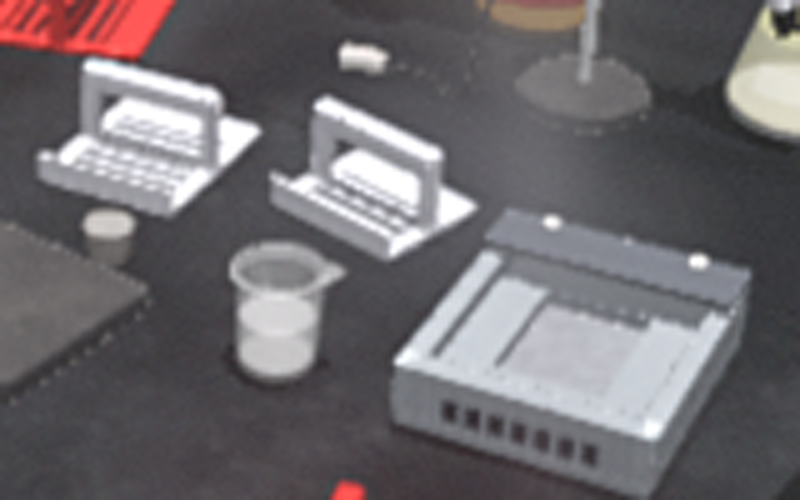

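```bash
cat >> h.py <<'E'
def tri(c1,p1,c2,p2):
    A=[];b=[]
    L=[]
    for c,p in((c1,p1),(c2,p2)):
        a=px2plane(c,[p],0)[0]; o=np.array(c['pose'])[:3,3]; d=a-o; d/=np.linalg.norm(d); M=np.eye(3)-np.outer(d,d); A.append(M); b.append(M@o); L.append((o,d))
    X=np.linalg.solve(A[0]+A[1],b[0]+b[1]); 
    return X,[round(float(np.linalg.norm(np.cross(X-o,d))),1) for o,d in L]
E
python3 - <<'E'
from h import *
t=optics.read_camera('top'); s=optics.read_camera('scene')
T=lambda x,y:(x/3.6+210-.36,y/3.6+115-.36); S=lambda x,y:(x/5+240-.4,y/5+160-.4)
def pl(n,c,p,z): print(n,px2plane(c,[p],z)[0].round(1))
pl('plain L z6',t,T(47,117),6);pl('plain R',t,T(183,88),6);pl('rim L z18',t,T(75,277),18);pl('rim R',t,T(214,249),18)
pl('handle endL z54',t,T(50,180),54);pl('handle endR',t,T(192,163),54)
pl('S plain R',s,S(261,131),6);pl('S rim R top',s,S(168,195),18) ;pl('S rim L top',s,S(38,152),18);pl('S rim R bottom',s,S(168,215),0);
pl('S handle R',s,S(219,100),54);pl('S handle L',s,S(85,65),54)
for n,x,y,z in(('lipBL',495,140,51),('lipBR',708,97,51),('lipFR',722,155,51),('lipFL',510,195,51),('FL',548,377,42),('FR',757,328,42)): pl(n,t,T(x,y),z)
for n,x,y,z in(('lipBL',505,210,51),('lipBR',749,271,51),('lipFR',732,304,51),('lipFL',485,242,51),('FL',397,355,42),('FR',655,435,42),('FLbot',395,430,0),('FRbot',655,490,0)): pl('S '+n,s,S(x,y),z)
print('ring',tri(t,(280,243),s,(249,145)))
print('clamp',tri(t,(216,243),s,(206,130)))
pl('rodbase',s,(210,205),10)
print('shelf post R',tri(t,(405,75),s,(432,207)))
print('plate top lower shelf front edge right', px2plane(s,[(430,207)],0))
E
```

```text
plain L z6 [613.4 171.    6. ]
plain R [630.1  79.9   6. ]
rim L z18 [504.1 151.7  18. ]
rim R [519.9  60.8  18. ]
handle endL z54 [561.5 161.1  54. ]
handle endR [569.6  71.3  54. ]
S plain R [628.9  81.8   6. ]
S rim R top [518.8  65.9  18. ]
S rim L top [509.4 156.1  18. ]
S rim R bottom [524.8  70.7   0. ]
S handle R [573.8  72.2  54. ]
S handle L [558.3 160.7  54. ]
lipBL [ 579.3 -118.9   51. ]
lipBR [ 603.1 -253.6   51. ]
lipFR [ 566.  -260.4   51. ]
lipFL [ 544.2 -126.9   51. ]
FL [ 430.3 -147.6   42. ]
FR [ 457.6 -279.5   42. ]
S lipBL [ 576.7 -119.1   51. ]
S lipBR [ 603.6 -249.2   51. ]
S lipFR [ 570.2 -256.6   51. ]
S lipFL [ 542.4 -128.1   51. ]
S FL [ 438.3 -143.3   42. ]
S FR [ 459.4 -274.6   42. ]
S FLbot [ 434.6 -147.2    0. ]
S FRbot [ 473.  -272.5    0. ]
ring (array([383.31680361,  30.49327467, 241.48243078]), [0.1, 0.1])
clamp (array([377.6008932 , 150.75103993, 248.67295005]), [12.1, 12.1])
rodbase [390.5 190.9  10. ]
shelf post R (array([ 791.16748513, -286.33539609,   -8.75305948]), [10.5, 10.5])
plate top lower shelf front edge right [[ 785.62875621 -292.02705504    0.        ]]
```

Candidates in the top view:
- **Light grille at (244,165):** measures 110 x 90 mm, so it is the longer one.
- **Light grille at (302,149):** about 76 mm, so it is the shorter one.
- **Red look-alikes:** (182,122) and (390,282).

I choose the one at (244,165). The crop shows its turned-up rim facing the robot. The two views agree on these poses:
- **Grille:** (566.5, 116), yaw 10.0°
- **Base:** (517.3, -199.3), yaw 10.2°

First I'll swing partway towards it at this height.

Call:
carry_out --targets '[[[-0.0345, 0, -0.0117, 0, -0.057, 0, 0], [-0.069, 0, -0.0233, 0, -0.114, 0, 0], [-0.1035, 0, -0.035, 0, -0.171, 0, 0], [-0.138, 0, -0.0467, 0, -0.228, 0, 0], [-0.1725, 0, -0.0583, 0, -0.285, 0, 0], [-0.207, 0, -0.07, 0, -0.342, 0, 0], [-0.2415, 0, -0.0817, 0, -0.399, 0, 0], [-0.276, 0, -0.0933, 0, -0.456, 0, 0], [-0.3105, 0, -0.105, 0, -0.513, 0, 0], [-0.345, 0, -0.1167, 0, -0.57, 0, 0], [-0.3795, 0, -0.1283, 0, -0.627, 0, 0], [-0.414, 0, -0.14, 0, -0.684, 0, 0]]]'

```text
t: 1.3
position: [522.1, -399.3, 231.4]
ee_rot: [[-0.606, 0.0, 0.796], [-0.796, -0.0, -0.606], [0.0, -1.0, 0.0]]
wrist_force: [1.1, -0.7, 0.3]
finger_gap: 0.999
```

```bash
cat >> h.py <<'E'
from scipy.spatial.transform import Rotation as Ro
def need(pos,az,tilt=0):
    """pose wanted: TCP pos, jaw z at azimuth az(deg), then tilt(deg) about tool x"""
    s=ctrl.get_obs(); R=s['ee_rot']; a=np.radians(az)
    Z=np.array([np.cos(a),np.sin(a),0]);Y=np.array([0,0,-1.]);D=np.c_[np.cross(Y,Z),Y,Z]@Ro.from_rotvec([np.radians(tilt),0,0]).as_matrix()
    print('t',round(s['t'],2),'pos',s['position'].round(1),'F',s['wrist_force'].round(1),'gap',round(s['finger_gap'],3),'j',s['joint_pos'].round(2))
    print('shift m',(R.T@(np.array(pos)-s['position'])/1000).round(4),'rv',Ro.from_matrix(R.T@D).as_rotvec().round(4))
E
python3 - <<'E'
from h import *
save('scene','scene1.png'); need([566.5,116,200],10)
s=optics.read_camera('scene')
for z in range(300,800,100): print(z,proj(s,[391,191,z]).round())
E
```

```text
t 1.35 pos [ 529.9 -391.3  231.9] F [4.8 4.5 2. ] gap 0.998 j [ 1.06  0.56 -0.66  1.52  0.36  1.18 -0.31]
shift m [-0.4293  0.0344 -0.2725] rv [-0.0055 -0.8118 -0.0059]
300 [[202. 106.]]
400 [[199.  65.]]
500 [[195.  21.]]
600 [[191. -28.]]
700 [[187. -82.]]
```

View pics/scene1.png

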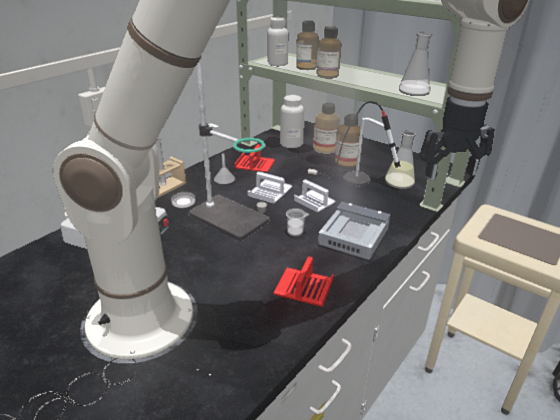

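Call:
carry_out --targets '[[[-0.034, 0, -0.0215, 0, -0.066, 0, 0], [-0.068, 0, -0.043, 0, -0.132, 0, 0], [-0.102, 0, -0.0645, 0, -0.198, 0, 0], [-0.136, 0, -0.086, 0, -0.264, 0, 0], [-0.17, 0, -0.1075, 0, -0.33, 0, 0], [-0.204, 0, -0.129, 0, -0.396, 0, 0], [-0.238, 0, -0.1505, 0, -0.462, 0, 0], [-0.272, 0, -0.172, 0, -0.528, 0, 0], [-0.306, 0, -0.1935, 0, -0.594, 0, 0], [-0.34, 0, -0.215, 0, -0.66, 0, 0], [-0.37, 0, -0.234, 0, -0.726, 0, 0], [-0.39, 0, -0.247, 0, -0.78, 0, 0]]]'

```text
t: 2.4
position: [561.3, 63.7, 231.9]
ee_rot: [[0.133, 0.001, 0.991], [-0.991, 0.001, 0.133], [-0.001, -1.0, 0.001]]
wrist_force: [0.1, -0.3, -0.2]
finger_gap: 1.002
```

```bash
python3 - <<'E'
from h import *
save('scene','scene2.png'); save('top','top2.png'); need([566.5,116,130],10)
E
```

```text
t 2.5 pos [561.1  65.7 232. ] F [ 0.1 -0.4  0.4] gap 1.002 j [ 0.57  0.48 -0.95  1.76  0.42  1.13 -0.38]
shift m [-0.0489  0.1022  0.012 ] rv [-0.0015 -0.0382 -0.0028]
```

View pics/scene2.png

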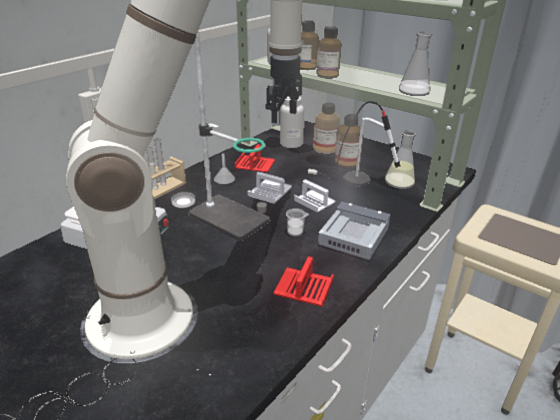

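View pics/top2.png

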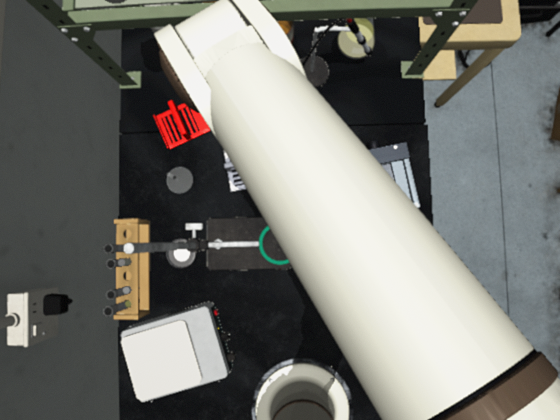

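The elbow is well to the right of the ring-stand rod. The gripper is at about (285,80) in the scene view, above the left grille.

Call:
carry_out --targets '[[[-0.025, 0.01, 0.006, 0, -0.019, 0, 0], [-0.049, 0.03, 0.012, 0, -0.038, 0, 0], [-0.049, 0.06, 0.012, 0, -0.038, 0, 0], [-0.049, 0.09, 0.012, 0, -0.038, 0, 0], [-0.049, 0.115, 0.012, 0, -0.038, 0, 0], [-0.049, 0.13, 0.012, 0, -0.038, 0, 0], [-0.049, 0.13, 0.012, 0, -0.038, 0, 0]]]' --grip_force 70

```text
t: 3.08
position: [565.1, 107.7, 97.9]
ee_rot: [[0.163, -0.006, 0.987], [-0.987, -0.002, 0.163], [0.001, -1.0, -0.006]]
wrist_force: [0.3, -0.3, -0.5]
finger_gap: 0.998
```

```bash
python3 - <<'E'
from h import *
c=optics.read_camera('scene'); im=c['image'][:,:,::-1]; cv2.imwrite('pics/s3.png',cv2.resize(im[90:230,200:380],None,fx=4,fy=4,interpolation=cv2.INTER_CUBIC)); need([566.5,116,30],10)
E
```

```text
t 3.13 pos [566.5 108.5 100.1] F [-0.6 -0.   0.5] gap 1.002 j [ 0.38  0.66 -0.83  1.83  0.6   0.93 -0.56]
shift m [-0.0074  0.0701  0.0015] rv [ 0.0031 -0.0108  0.0002]
```

View pics/s3.png

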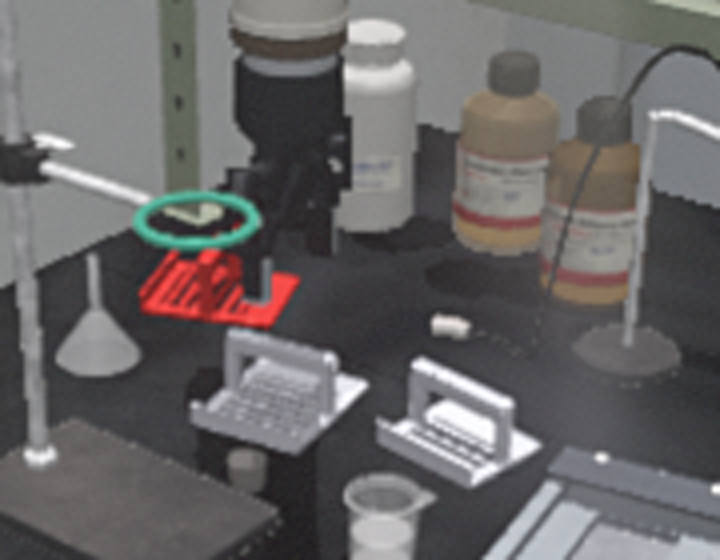

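The open fingers straddle the handle from above, with the handle top in the crop at (280,345). I'll descend and close.

Call:
carry_out --targets '[[[-0.004, 0.025, 0.001, 0, -0.01, 0, 0], [-0.005, 0.05, 0.001, 0, -0.01, 0, 0], [-0.005, 0.065, 0.001, 0, -0.01, 0, 0], [-0.005, 0.069, 0.001, 0, -0.01, 0, 0], [-0.005, 0.069, 0.001, 0, -0.01, 0, 0], [-0.005, 0.069, 0.001, 0, -0.01, 0, 255], [-0.005, 0.069, 0.001, 0, -0.01, 0, 255], [-0.005, 0.069, 0.001, 0, -0.01, 0, 255], [-0.005, 0.069, 0.001, 0, -0.01, 0, 255], [-0.005, 0.069, 0.001, 0, -0.01, 0, 255], [-0.005, 0.069, 0.001, 0, -0.01, 0, 255], [-0.005, 0.069, 0.001, 0, -0.01, 0, 255]]]' --grip_force 70

```text
t: 4.13
position: [568.0, 114.9, 32.9]
ee_rot: [[0.174, 0.001, 0.985], [-0.985, -0.0, 0.174], [0.0, -1.0, 0.001]]
wrist_force: [-1.0, -0.1, 5.2]
finger_gap: 0.124
```

```bash
python3 - <<'E'
from h import *
c=optics.read_camera('scene'); im=c['image'][:,:,::-1]; cv2.imwrite('pics/s4.png',cv2.resize(im[90:230,200:380],None,fx=4,fy=4,interpolation=cv2.INTER_CUBIC)); need([566.5,116,150],10)
print(ctrl.get_obs()['ee_rot'].round(3))
E
```

```text
t 4.18 pos [568.  114.9  33. ] F [-0.2 -0.8  5.1] gap 0.126 j [ 0.32  0.75 -0.76  1.85  0.69  0.83 -0.62]
shift m [-0.0013 -0.117  -0.0012] rv [-0.001   0.0004  0.0003]
[[ 0.174  0.001  0.985]
 [-0.985 -0.     0.174]
 [ 0.    -1.     0.001]]
```

View pics/s4.png

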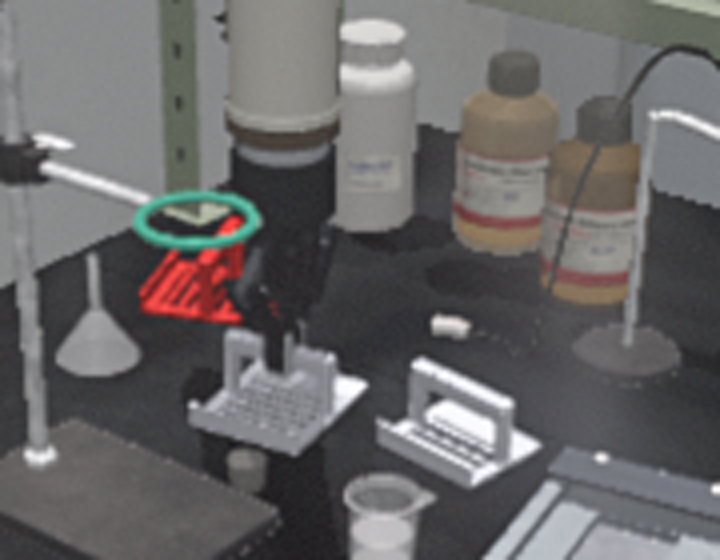

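The grip holds: gap 0.126 ≈ 11 mm on the 12 mm bar, with the fingers at the handle's middle (280,355 in the crop). Next I'll lift it and carry it over to a tilted hover.

Call:
carry_out --targets '[[[0, -0.02, 0, 0, 0, 0, 255], [0, -0.055, 0, 0, 0, 0, 255], [0, -0.09, 0, 0, 0, 0, 255], [0.01, -0.117, -0.004, 0, 0, 0, 255], [0.045, -0.117, -0.018, -0.03, 0, 0, 255], [0.083, -0.117, -0.034, -0.07, 0, 0, 255], [0.121, -0.117, -0.05, -0.11, 0, 0, 255], [0.159, -0.117, -0.066, -0.15, 0, 0, 255], [0.197, -0.117, -0.081, -0.19, 0, 0, 255], [0.235, -0.117, -0.096, -0.23, 0, 0, 255], [0.272, -0.117, -0.112, -0.26, 0, 0, 255], [0.302, -0.117, -0.124, -0.28, 0, 0, 255]]]'

```text
t: 5.18
position: [496.7, -207.7, 148.7]
ee_rot: [[0.172, -0.275, 0.946], [-0.985, -0.048, 0.165], [0.0, -0.96, -0.279]]
wrist_force: [0.2, 0.4, -1.7]
finger_gap: 0.124
```

```bash
cat >> h.py <<'E'
B=np.array([517.3,-199.3,0]);YB=np.radians(10.2)
def goal(ex,ez,tilt,ty=-1,h=33):
    t=np.radians(tilt); x=ex-55*np.cos(t)+h*np.sin(t); z=ez+55*np.sin(t)+h*np.cos(t)
    need(B+[x*np.cos(YB)-ty*np.sin(YB),x*np.sin(YB)+ty*np.cos(YB),z],10.2,-tilt)
E
python3 - <<'E'
from h import *
c=optics.read_camera('scene'); im=c['image'][:,:,::-1]; cv2.imwrite('pics/s5.png',cv2.resize(im[100:270,280:440],None,fx=3.5,fy=3.5,interpolation=cv2.INTER_CUBIC)); 
c=save('top','top5.png')
goal(25,60,16)
goal(25,36,16)
E
```

```text
t 5.28 pos [ 495.8 -212.1  148. ] F [ 0.1 -0.1 -1.6] gap 0.126 j [ 0.83  0.67 -0.79  1.69  0.55  1.3   0.02]
shift m [-0.008   0.0382  0.0158] rv [ 0.0047 -0.0137 -0.0003]
t 5.28 pos [ 495.8 -212.1  148. ] F [ 0.1 -0.1 -1.6] gap 0.126 j [ 0.83  0.67 -0.79  1.69  0.55  1.3   0.02]
shift m [-0.008   0.0612  0.0225] rv [ 0.0047 -0.0137 -0.0003]
```

View pics/s5.png

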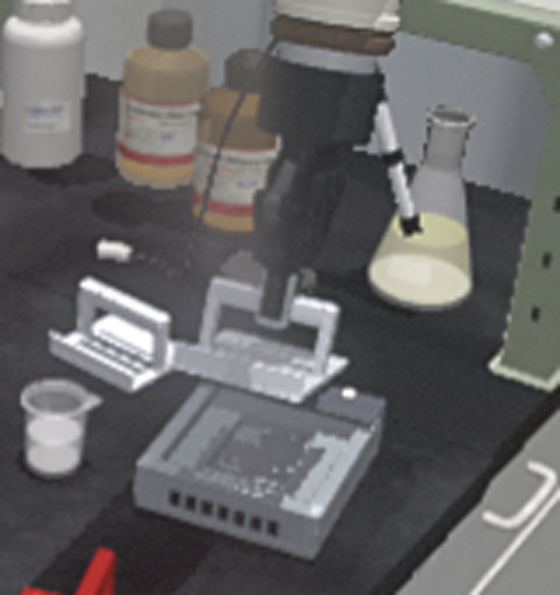

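View pics/top5.png

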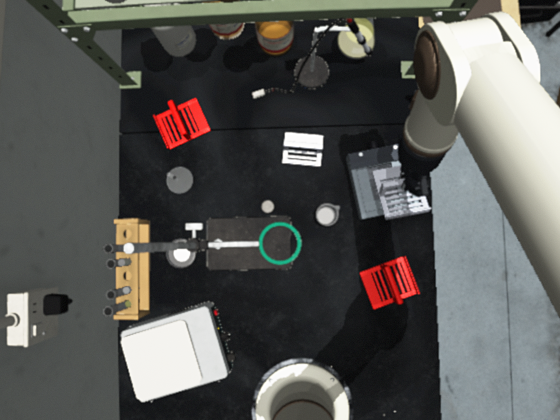

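The grille is held tilted with its plain edge down (scene crop, tray edge about (200,360)), over the base. I'll lower it partway and let it settle before measuring.

Call:
carry_out --targets '[[[0, 0.012, 0.004, 0, -0.005, 0, 255], [0, 0.026, 0.01, 0, -0.01, 0, 255], [0, 0.038, 0.013, 0, -0.01, 0, 255], [0, 0.038, 0.013, 0, -0.01, 0, 255], [0, 0.038, 0.013, 0, -0.01, 0, 255]]]'

```text
t: 5.7
position: [499.1, -202.1, 107.7]
ee_rot: [[0.186, -0.275, 0.943], [-0.983, -0.047, 0.18], [-0.005, -0.96, -0.279]]
wrist_force: [0.1, -0.4, -0.4]
finger_gap: 0.122
```

```bash
python3 - <<'E'
from h import *
c=optics.read_camera('scene'); im=c['image'][:,:,::-1]; cv2.imwrite('pics/s6.png',cv2.resize(im[140:265,300:410],None,fx=5,fy=4.7,interpolation=cv2.INTER_CUBIC)); 
c=optics.read_camera('top');im=c['image'][:,:,::-1]; cv2.imwrite('pics/t6.png',cv2.resize(im[130:230,330:440],None,fx=6,fy=6,interpolation=cv2.INTER_CUBIC))
goal(25,60,16)
goal(28,36,16)
E
```

```text
t 5.8 pos [ 500.3 -202.7  109.2] F [ 0.3 -0.5 -1.5] gap 0.128 j [ 0.8   0.72 -0.77  1.71  0.59  1.25 -0.  ]
shift m [ 0.0006  0.0026 -0.0007] rv [ 0.0007  0.0089 -0.0009]
t 5.8 pos [ 500.3 -202.7  109.2] F [ 0.3 -0.5 -1.5] gap 0.128 j [ 0.8   0.72 -0.77  1.71  0.59  1.25 -0.  ]
shift m [0.0007 0.0248 0.0088] rv [ 0.0007  0.0089 -0.0009]
```

View pics/s6.png

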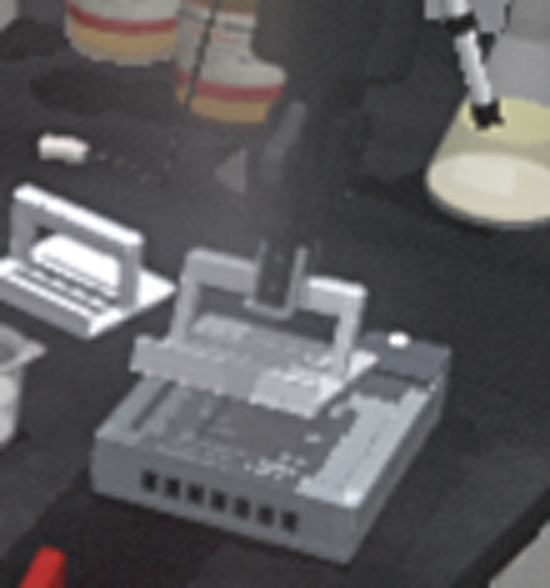

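View pics/t6.png

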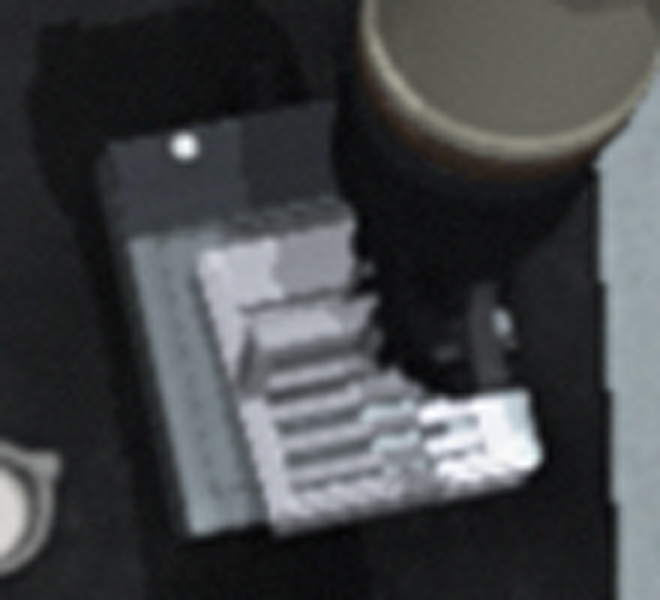

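```bash
python3 - <<'E'
from h import *
t=optics.read_camera('top'); s=optics.read_camera('scene')
def loc(P):
    d=P-B; return np.array([d[0]*np.cos(YB)+d[1]*np.sin(YB),-d[0]*np.sin(YB)+d[1]*np.cos(YB),P[2]]).round(1)
f=lambda x,y:(330+x/6-.4,130+y/6-.4); g=lambda x,y:(300+x/5-.4,140+y/4.7-.4)
print('plainL',loc(px2plane(t,[f(198,256)],66+2)[0]),'exp 27,45')
print('rimL',loc(px2plane(t,[f(275,532)],109)[0]),'rimR',loc(px2plane(t,[f(543,465)],109)[0]))
print('handleL',loc(px2plane(t,[f(243,312)],60+2+55*.2756+54*.961)[0]))
z=109
print('S rimL',loc(px2plane(s,[g(133,340)],z)[0]),'S rimR',loc(px2plane(s,[g(325,385)],z)[0]))
print('S plainR',loc(px2plane(s,[g(378,355)],68)[0]))
E
```

```text
plainL [24.2 46.8 68. ] exp 27,45
rimL [-81.   49.9 109. ] rimR [-77.1 -46.4 109. ]
handleL [ -5.7  48.3 129.1]
S rimL [-79.5  49.5 109. ] S rimR [-75.1 -43.4 109. ]
S plainR [ 26.1 -40.7  68. ]
```

Call:
carry_out --targets '[[[0.001, 0.008, 0.003, 0, 0.01, 0.003, 255], [0.002, 0.016, 0.006, 0, 0.019, 0.006, 255], [0.003, 0.023, 0.0085, 0, 0.019, 0.006, 255], [0.003, 0.025, 0.009, 0, 0.019, 0.006, 255], [0.003, 0.025, 0.009, 0, 0.019, 0.006, 255]]]'

```text
t: 6.32
position: [501.4, -206.3, 81.5]
ee_rot: [[0.164, -0.275, 0.947], [-0.987, -0.041, 0.158], [-0.004, -0.961, -0.278]]
wrist_force: [0.5, 0.0, -1.3]
finger_gap: 0.126
```

```bash
python3 - <<'E'
from h import *
c=optics.read_camera('scene'); im=c['image'][:,:,::-1]; cv2.imwrite('pics/s7.png',cv2.resize(im[140:265,300:410],None,fx=5,fy=4.7,interpolation=cv2.INTER_CUBIC)); 
c=optics.read_camera('top');im=c['image'][:,:,::-1]; cv2.imwrite('pics/t7.png',cv2.resize(im[130:230,330:440],None,fx=6,fy=6,interpolation=cv2.INTER_CUBIC))
goal(28,36,16,ty=-3)
goal(57,33,16,ty=-3)
E
```

```text
t 6.42 pos [ 502.1 -206.2   82.5] F [ 0.2  0.  -0.6] gap 0.12 j [ 0.79  0.76 -0.75  1.71  0.61  1.21 -0.03]
shift m [-0.0011 -0.0005  0.0002] rv [ 0.0011 -0.0116 -0.0072]
t 6.42 pos [ 502.1 -206.2   82.5] F [ 0.2  0.  -0.6] gap 0.12 j [ 0.79  0.76 -0.75  1.71  0.61  1.21 -0.03]
shift m [-0.0014 -0.0056  0.0289] rv [ 0.0011 -0.0116 -0.0072]
```

View pics/s7.png

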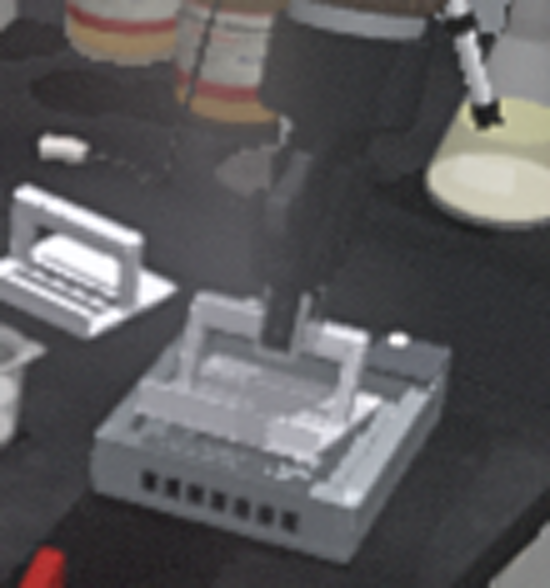

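View pics/t7.png

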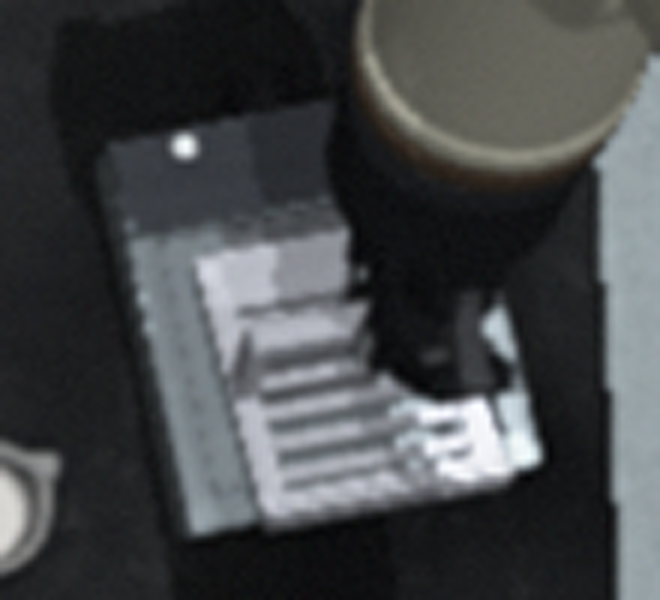

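```bash
python3 - <<'E'
from h import *
t=optics.read_camera('top'); s=optics.read_camera('scene')
def loc(P):
    d=P-B; return np.array([d[0]*np.cos(YB)+d[1]*np.sin(YB),-d[0]*np.sin(YB)+d[1]*np.cos(YB),P[2]]).round(1)
f=lambda x,y:(330+x/6-.4,130+y/6-.4); g=lambda x,y:(300+x/5-.4,140+y/4.7-.4)
print('plainL',loc(px2plane(t,[f(196,262)],42)[0]),'exp 30,45')
z=84
print('rimL',loc(px2plane(t,[f(264,530)],z)[0]),'rimR',loc(px2plane(t,[f(513,472)],z)[0]))
print('S rimL',loc(px2plane(s,[g(140,388)],z)[0]),'S rimR',loc(px2plane(s,[g(320,433)],z)[0]))
print('S plainR',loc(px2plane(s,[g(383,398)],42)[0]))
for c,k,P in((t,'baseFL t',f(188,537)),(t,'baseFR t',f(541,464)),(s,'baseFL s',g(93,440)),(s,'FR s',g(352,500))): print(k,loc(px2plane(c,[P],42)[0]))
E
```

```text
plainL [25.5 42.8 42. ] exp 30,45
rimL [-79.2  48.4  84. ] rimR [-77.  -43.3  84. ]
S rimL [-82.5  42.9  84. ] S rimR [-79.6 -45.3  84. ]
S plainR [ 26.6 -46.3  42. ]
baseFL t [-75.5  68.2  42. ]
baseFR t [-75.5 -67.4  42. ]
baseFL s [-79.1  66.3  42. ]
FR s [-68.7 -61.9  42. ]
```

Alignment in both views is within about 2 mm sideways. The edge sits about 3 mm short of nominal, so I'll slide it about 31 mm under the lip, slowly.

Call:
carry_out --targets '[[[0, -0.0007, 0.005, 0, 0, 0, 255], [0, -0.0015, 0.01, 0, 0, 0, 255], [0, -0.0025, 0.015, 0, 0, 0, 255], [0, -0.0035, 0.02, 0, 0, 0, 255], [0, -0.0045, 0.024, 0, 0, 0, 255], [0, -0.0055, 0.028, 0, 0, 0, 255], [0, -0.006, 0.03, 0, 0, 0, 255], [0, -0.006, 0.03, 0, 0, 0, 255]]]'

```text
t: 7.18
position: [532.9, -200.9, 80.1]
ee_rot: [[0.164, -0.273, 0.948], [-0.986, -0.042, 0.159], [-0.004, -0.961, -0.276]]
wrist_force: [0.3, 0.2, -0.9]
finger_gap: 0.126
```

```bash
cat >> h.py <<'E'
def look(n):
    c=optics.read_camera('scene'); im=c['image'][:,:,::-1]; a=cv2.resize(im[140:265,300:410],(440,500),interpolation=cv2.INTER_CUBIC)
    c=optics.read_camera('top');im=c['image'][:,:,::-1]; b=cv2.resize(im[125:230,340:430],(350,408),interpolation=cv2.INTER_CUBIC)
    o=np.zeros((500,790,3),np.uint8); o[:,:440]=a; o[:408,440:]=b; cv2.imwrite('pics/'+n,o)
E
python3 - <<'E'
from h import *
look('b8.png')
goal(59,33,16,ty=-3)
goal(59,32,8,ty=-3)
goal(59,31,0,ty=-3)
E
```

```text
t 7.28 pos [ 532.2 -201.2   80.1] F [-0.2 -0.1 -2.1] gap 0.123 j [ 0.75  0.8  -0.74  1.63  0.61  1.24 -0.04]
shift m [-0.0016 -0.0001  0.0009] rv [ 0.0011 -0.0118 -0.0069]
t 7.28 pos [ 532.2 -201.2   80.1] F [-0.2 -0.1 -2.1] gap 0.123 j [ 0.75  0.8  -0.74  1.63  0.61  1.24 -0.04]
shift m [-0.0015  0.0089 -0.0029] rv [ 0.1407 -0.0122 -0.0061]
t 7.28 pos [ 532.2 -201.2   80.1] F [-0.2 -0.1 -2.1] gap 0.123 j [ 0.75  0.8  -0.74  1.63  0.61  1.24 -0.04]
shift m [-0.0014  0.0183 -0.0055] rv [ 0.2803 -0.0127 -0.0052]
```

View pics/b8.png

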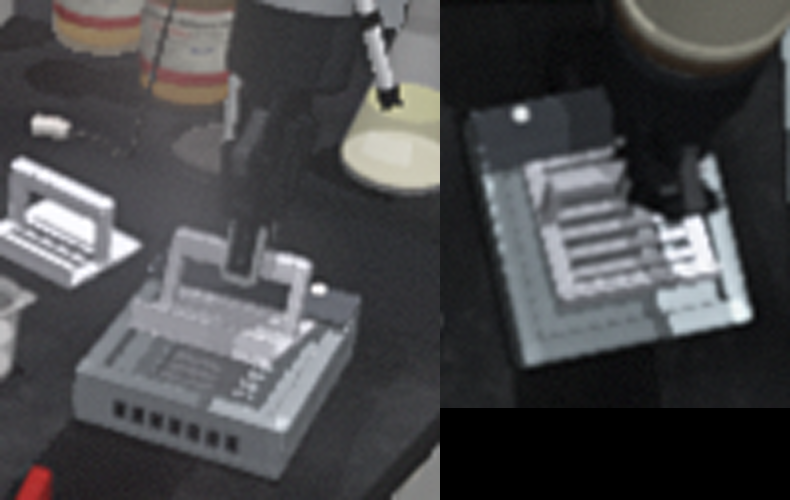

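The plain edge has gone under the lip with no contact force. In the top crop it is hidden behind the dark lip at about (570,155), with the rim at about (640,285) still clear inside the front wall. Now I'll lower the rim edge.

Call:
carry_out --targets '[[[0, 0.003, -0.001, 0.046, 0, 0, 255], [0, 0.006, -0.002, 0.093, 0, 0, 255], [0, 0.0089, -0.003, 0.14, 0, 0, 255], [0, 0.012, -0.004, 0.187, 0, 0, 255], [0, 0.015, -0.005, 0.233, 0, 0, 255], [0, 0.0175, -0.0057, 0.265, 0, 0, 255], [0, 0.0183, -0.006, 0.28, 0, 0, 255], [0, 0.0183, -0.006, 0.28, 0, 0, 255], [0, 0.0183, -0.006, 0.28, 0, 0, 255]]]'

```text
t: 8.03
position: [521.6, -203.4, 64.5]
ee_rot: [[0.164, -0.001, 0.987], [-0.987, 0.003, 0.164], [-0.003, -1.0, -0.001]]
wrist_force: [0.4, -0.8, -0.2]
finger_gap: 0.122
```

```bash
python3 - <<'E'
from h import *
look('b9.png')
goal(59,30,0,ty=-3)
print(ctrl.get_obs()['wrist_torque'])
E
```

```text
t 8.13 pos [ 522.4 -202.9   64.6] F [-0.2  0.2 -1.9] gap 0.121 j [ 0.93  0.68 -0.8   1.89  0.64  0.85 -0.04]
shift m [-0.0014  0.0016 -0.0004] rv [-0.0004 -0.013  -0.0031]
[-0.01438843 -0.04774635  0.02778812]
```

View pics/b9.png

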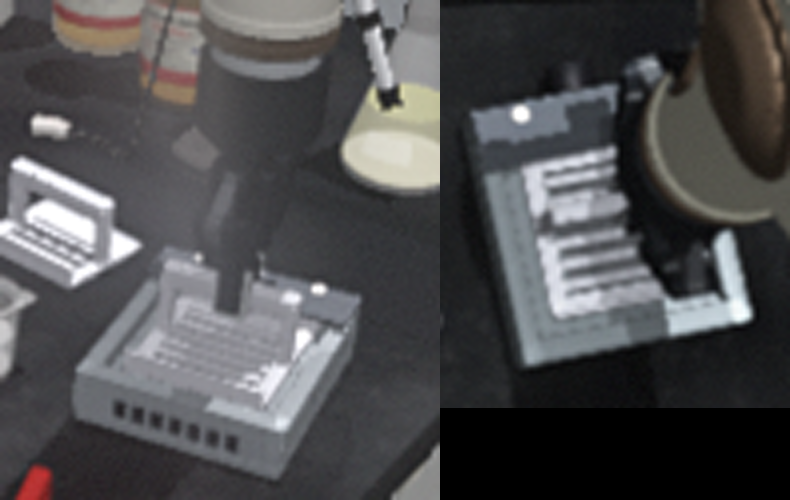

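It is flat in the recess with no contact force yet, roughly 1–2 mm above the ledge. I'll ease it down until it touches.

Call:
carry_out --targets '[[[0, 0.001, 0, 0, 0, 0, 255], [0, 0.002, 0, 0, 0, 0, 255], [0, 0.0025, 0, 0, 0, 0, 255], [0, 0.0025, 0, 0, 0, 0, 255]]]'

```text
t: 8.47
position: [522.5, -202.6, 62.9]
ee_rot: [[0.165, -0.0, 0.986], [-0.986, 0.002, 0.165], [-0.002, -1.0, 0.0]]
wrist_force: [-2.7, 1.4, 10.6]
finger_gap: 0.127
```

Contact on the ledge reads 10.6 N up. I'll open partway and then rise.

Call:
carry_out --targets '[[[0, 0.0015, 0, 0, 0, 0, 200], [0, 0.0015, 0, 0, 0, 0, 150], [0, 0.0015, 0, 0, 0, 0, 150], [0, 0.0015, 0, 0, 0, 0, 150], [0, -0.005, 0, 0, 0, 0, 150], [0, -0.025, 0, 0, 0, 0, 150], [0, -0.05, 0, 0, 0, 0, 150], [0, -0.085, 0, 0, 0, 0, 150], [0, -0.12, 0, 0, 0, 0, 150], [0.03, -0.14, 0, 0, 0, 0, 150], [0.07, -0.145, 0, 0, 0, 0, 150], [0.1, -0.145, 0, 0, 0, 0, 150]]]'

```text
t: 9.47
position: [539.8, -305.4, 210.1]
ee_rot: [[0.164, 0.004, 0.987], [-0.987, -0.001, 0.164], [0.002, -1.0, 0.004]]
wrist_force: [0.1, -0.8, -0.6]
finger_gap: 0.409
```

```bash
python3 - <<'E'
from h import *
look('b10.png'); save('top','top10.png')
s=ctrl.get_obs(); print(s['t'],s['position'],s['wrist_force'],s['finger_gap'])
E
```

```text
9.6167 [ 537.41829993 -305.89157823  206.41552336] [-0.28274647  0.54557345  0.32357066] 0.41391655684169903
```

View pics/b10.png

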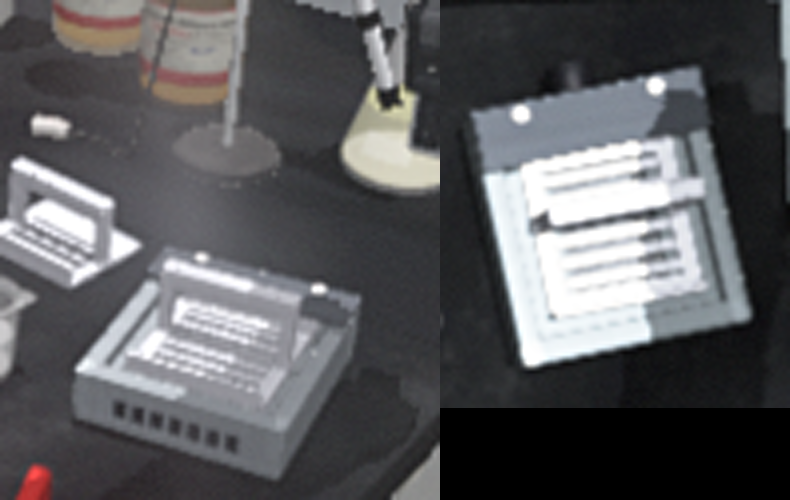

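View pics/top10.png

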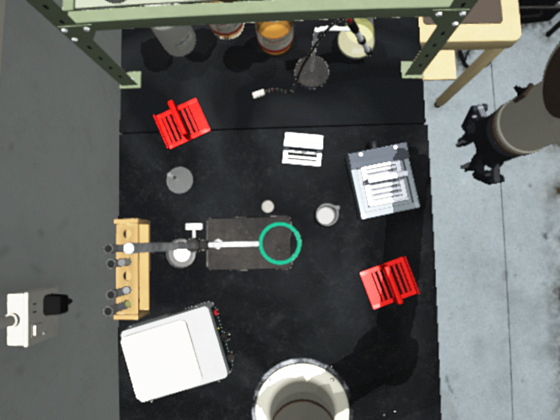

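The grille appears to lie flat in the recess with its edge under the lip. I'll check its heights by crossing the two views, then check the other items.

```bash
python3 - <<'E'
from h import *
t=optics.read_camera('top'); s=optics.read_camera('scene')
im=t['image'][:,:,::-1]; cv2.imwrite('pics/t11.png',cv2.resize(im[135:225,340:425],(756,600*0+800*90//85*1)[:1]+(590,),interpolation=cv2.INTER_CUBIC) if 0 else cv2.resize(im[140:222,342:422],(560,574),interpolation=cv2.INTER_CUBIC))
im=s['image'][:,:,::-1]; cv2.imwrite('pics/s11.png',cv2.resize(im[195:265,315:395],(640,560),interpolation=cv2.INTER_CUBIC))
E
```

```text
(no output)
```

View pics/t11.png

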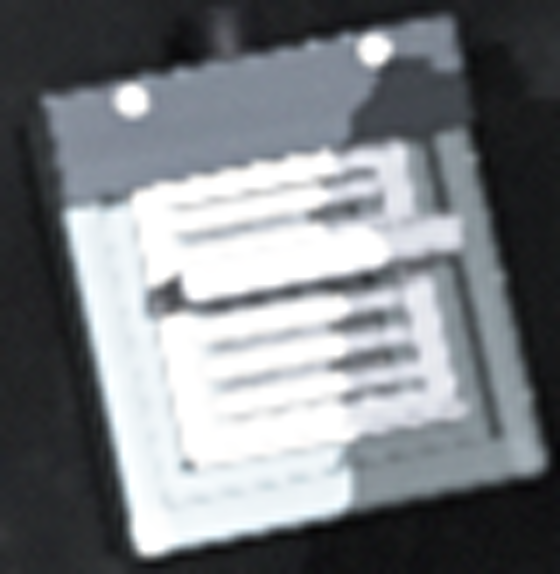

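View pics/s11.png

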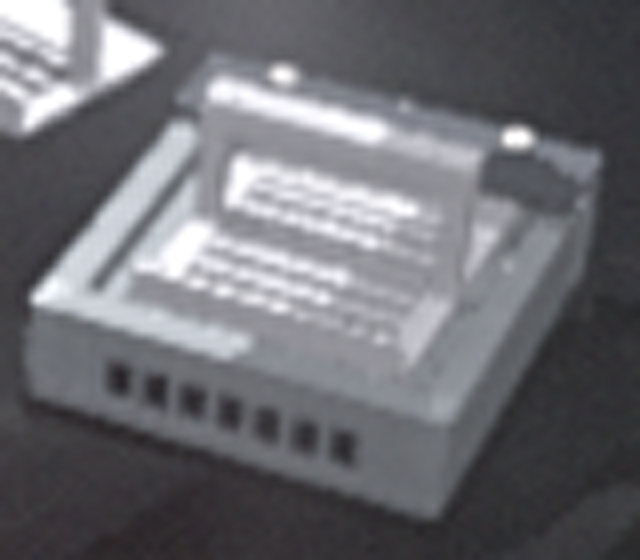

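```bash
python3 - <<'E'
from h import *
t=optics.read_camera('top'); s=optics.read_camera('scene')
def loc(P):
    d=P-B; return np.array([d[0]*np.cos(YB)+d[1]*np.sin(YB),-d[0]*np.sin(YB)+d[1]*np.cos(YB),P[2]]).round(1)
f=lambda x,y:(342+x/7-.4,140+y/7-.4); g=lambda x,y:(315+x/8-.4,195+y/8-.4)
# rear-left/right corners of handle top, rim top corners
for n,a,b in(('handle near L',(188,302),(205,97)),('handle near R',(463,250),(485,160)),('rim R',(467,412),(412,362)),('rim L',(188,468),(133,268))):
    X,e=tri(t,f(*a),s,g(*b)); print(n,loc(X),e)
old=np.load('cams.npz')['top'].astype(int); d=np.abs(t['image'].astype(int)-old).max(2)
for n,(x0,x1,y0,y1) in dict(short=(278,328,126,170),beaker=(312,344,198,230),stop=(258,277,197,217),red1=(150,214,95,150),red2=(356,424,250,312)).items(): print(n,(d[y0:y1,x0:x1]>40).sum())
E
```

```text
handle near L [-2.7 42.5 83.6] [0.1, 0.1]
handle near R [ -3.4 -45.4  87. ] [2.5, 2.5]
rim R [-51.6 -46.1  43.4] [0.2, 0.2]
rim L [-50.7  45.4  46.7] [1.2, 1.2]
short 0
beaker 0
stop 0
red1 11
red2 1173
```

The measurements fit a flat, seated grille:

| Feature | Measured height | Expected |
|---|---|---|
| Handle top | 84–87 mm | 84 mm |
| Rim top | 43–47 mm | 48 mm |

The rim is at x≈-51 mm, so the plain edge is at about +59 mm, under the lip. The near red look-alike's pixel change needs a check: shadow or movement?

```bash
python3 - <<'E'
from h import *
t=optics.read_camera('top')['image']; o=np.load('cams.npz')['top']
for im in(o,t):
    i=im.astype(int); m=((i[...,0]>1.8*i[...,1])&(i[...,0]>60)).astype(np.uint8); m[:240]=0
    y,x=np.nonzero(m); print(x.mean(),y.mean(),len(x),x.min(),x.max(),y.min(),y.max())
s=ctrl.get_obs(); print(s['t'],s['joint_velocities'].round(3))
print(ctrl.job_done())
E
```

```text
387.9657228017884 282.56135121708894 2013 213 420 255 315
387.5718685831622 282.7679671457906 1948 213 419 256 315
9.8667 [-0.002 -0.002  0.005 -0.003  0.004 -0.001  0.   ]
the job is handed in; nothing more can be done
None
```

The longer grille is back in the filter base: plain edge under the dark lip, lying flat on the ledge, and released. I held it by its handle, slid it in tilted 16°, then lowered the rim edge. I handed the job in at about 9.9 s, with the arm still and clear of everything.

**Last checks:**
- **Seating:** the two camera views put the handle top at 84–87 mm (84 expected) and the rim top at 43–47 mm (48 expected). The rim readings are 1–5 mm low. I put that down to picking corners by eye in bright patches, because the views show the grille flat.
- **Position:** the grille is centred sideways to about 1 mm. Its plain edge is at about x = 59 mm, under the lip but only about 2 mm short of the far wall.
- **Force:** the highest wrist force I read was about 11 N, when the grille touched the ledge.
- **Other items:** the shorter grille, beaker and stopper show no pixel change in the top view. The near red look-alike changed brightness, but its outline stayed within 1 pixel, so that is the arm's shadow. The far red look-alike changed by only 11 pixels; I did not check its outline.

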